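Jack up the front of a bench instrument and hold it

TASK

Help change a front foot of the bench instrument: lay the wooden safety block flat, square to the instrument's front, one end under the plain tab and past its middle, and only then set the lever jack flat with its saddle centred under the round lift pad of the tab with the round boss, and let go. Pump the pedal fully down, let it come fully up, then press it fully down again and finish while holding it down, the front raised and carried by the jack alone. Lift only with the jack and leave the other things where they are.

Things in the scene. Friction and masses are not known exactly. Their poses are not given: they have to be found in the camera images.
- plinth: Fixed concrete plinth under the instrument; origin on the bench under its middle. x points from the instrument's front (the face with the aluminium rail, rail face at x = -143 mm) to its back, y along the front. Instrument 344 wide, 270 deep, 195 mm high (front 80 mm of its depth 130 high), underside 45 mm above the bench; the plinth starts 63 mm behind the rail face.
- instrument (a joint): Tilt of the instrument about its back feet, rad: 0 = resting level on its feet, grows as its front rises. With the jack correctly set and its pedal fully down it reads about 0.04 (pad raised about 12 mm).
- lift_pad (a point): Centre of the underside of the round rubber lift pad (24 mm across), 60 mm above the bench at rest, under the middle of the marked steel tab (36 wide, sticks 40 mm out of the front rail, top 74 mm up), which has a round boss (28 mm across, 5 high) on top. The tab is clamped anywhere along the rail's middle part. Axes as plinth.
- catch_tab (a point): Centre of the underside of the plain steel tab (36 mm wide, sticking 40 mm out of the front rail, 8 mm thick, underside 66 mm above the bench; no pad, only a small square stud on top), at the end of the rail farther from the robot. Axes as plinth: the tab sticks out to -x.
- block_mid (a point): Centre of the hardwood safety block, 120 x 36 x 56 mm (x, y, z: x along its length, z up), 28 mm above the bench when lying as it starts; loose, 180 g. Both ends are alike.
- jack_grip (a point): Grip point of the loose jack (0.8 kg, balanced near here): centre of its aluminium pump body (50 long, 40 wide in y, top 56 mm up), 35 mm above its underside. Axes: x towards the saddle, z up. Base plate 70 wide, 8 thick, from x = -165 to +105 mm. Lift it by the pump body's sides from above.
- saddle_top (a point): Centre of the top of the jack's round steel saddle (32 mm across), 85 mm from jack_grip along the jack's +x; 48 mm above the bench when the pedal is up, rising 24 mm over the pedal's full stroke.
- pedal (a point): Centre of the top face of the jack's grey pedal (40 x 40 x 12 mm) at the end of the pump handle. The hinge is 30 mm from jack_grip towards the jack's -x, 50 mm above its underside; the pedal's middle is 115 mm from the hinge, to -x. Up: handle 0.5 rad above level, this point 110 mm above the bench. Fully down: 0.05 rad above level, 62 mm above the bench.
- pump (a joint): Pump handle angle, rad: 0 = up (start), 0.45 = fully down (stop). It raises the saddle 53 mm per rad. A spring and the load bring it up when let go; no latch, so the saddle sinks with it. The pedal takes about 2 N until the saddle meets the pad, then 7 to 15 N.
- jar: Bystander, to be left alone: closed white jar, 52 mm across, 75 mm tall. Origin under its centre.
- flask: Bystander, to be left alone: closed amber bottle, 60 mm across, 140 mm tall. Origin under its centre.
- foot: Bystander, to be left alone: steel levelling foot, disc 38 mm across with a stem, 45 mm tall. Origin under its centre.
- driver: Bystander, to be left alone: screwdriver lying on the bench. Origin under its centre.
- cup: Bystander, to be left alone: white cup, 72 mm across, 85 mm tall. Origin under its centre.
There are look-alikes about, which are no part of the job. Of the things that look like the part that bears block_mid, the middle-sized one is meant.

How it is judged:
By the outcome, as a careful person would: the job done as asked, in the order asked, and still so for the second after the job is handed in, while the arm keeps its last pose, push and grip.
It also fails if it takes over 72 s, if anything falls off the work surface, if the arm or the gripper's body presses on something with over 40 N, if the wrist force passes 120 N, or if a joint passes its speed limit or range.

ROBOT

A 7-joint arm with a two-finger parallel gripper is mounted at the origin on the work surface. World frame = base frame: x ahead of the robot, y to its left, z up, the work surface at z = 0. Lengths are in mm, angles in rad, forces in N, time in s.
With the tool pointing down it reaches from about 400 to 875 mm from the base axis. Payload 4.4 kg.
Tool frame: the origin (TCP) lies at the very end of the fingers, on their centre line; the grasp point (between the pads) lies 19 mm behind it; z points along the fingers, y is the line along which they close (so a half turn about z gives the same grasp; the last joint's range is limited). The gripper opens to 85 mm and grips with 20 to 120 N. Pads are 22 mm wide; open, the fingers measure 114 mm over their backs; the gripper's body (76 mm by 85 mm) begins 54 mm behind the grasp point. The pads swing forward as they close: fully open they stand 13 mm farther back than shut.
Start: joints at [-1.262, 0.628, 0.038, 1.517, -0.027, 0.996, -0.02], TCP at [237.934, 604.901, 231.313] pointing down, gripper open.
Joint ranges: [-3.06, 3.06], [-0.37, 2.12], [-1.25, 1.32], [0.18, 2.47], [-1.1, 4.24], [0.23, 1.98], [-2.94, 2.94]. Speed limits (rad/s): [2.57, 2.57, 3.14, 3.14, 3.14, 3.14, 3.14].

INTERFACE

Orientations are given as [roll, pitch, yaw] about the fixed x, y, z axes, in that order (R = Rz(yaw) Ry(pitch) Rx(roll)).
In Python, from cell import read_state, get_image, camera_info, finish_job gives the robot as it stands.
- The arm moves only by the tool play_rows, never from a script. Its argument "deltas" is one flat list of numbers, 7 for each row, row after row: the shift along the tool's x, y, z in mm, then the turn, a rotation vector about the tool's x, y, z in rad, then the opening, from 0 (shut) to 1 (fully open). In form: [dx, dy, dz, ax, ay, az, grip, dx, dy, dz, ax, ay, az, grip, ...]. A call has 1 to 10 rows; each row is the pose to reach, as a shift and turn from the pose commanded when the call began, along the tool's axes at that moment; what a row does not reach only later rows make up. A row lasts 1/8 s, in which the tool goes at most 62.5 mm and 10.7 degrees, less where a joint would pass 70% of its speed; a pose out of reach is approached as far as the arm can. A call with a gripper value outside its range is refused whole. The fingers move at their own pace and stop on an object; the grip force is fixed at half the most. Time passes only in rows, so rows that repeat a pose let the fingers close. It gives the time, the measured TCP pose, the force, the opening and the grip force at its end, in the units of the state.
- read_state(): the state, without advancing time (a new reading comes with each control period).
- get_image(name): name is "side" or "top"; returns the picture (420x560x3 uint8, red, green, blue); there is no depth.
- camera_info(name): a dict with "fx", "fy", "cx", "cy" (pixels), "T" (4x4, takes a point from camera to world coordinates). Camera axes: x right, y down, z forward; pixel columns grow to the right and rows downward; lengths in mm; the calibration is good to about 2 mm. A picture is of the moment at which its call begins. camera_info takes no time and is no camera call.
- finish_job(): hands the job in; it is judged then, once.
The state is a dict: "clock": time; "qpos": joint angles; "qd": joint speeds; "tau": joint torques, N m; "eef_pos": TCP position; "tool_rot": TCP orientation; "force": force on the tool from outside, world axes, zero at the start; "torque": the same for the moment, N m; "width": finger opening in mm; "gripper_force": force on a finger pad.
Only numpy, scipy, OpenCV 4.12 (cv2) and the standard library are available. Lean on these libraries where they do the work, as an engineer would, in place of code of your own. Each camera call takes 0.05 s, during which the arm holds its last target. There are 200 camera calls.

## Working session

There is one attempt and no reset: what is moved stays moved. The work goes in short steps, Python scripts to look and compute and a tool call to move; the robot and the scene stay as the last step left them, time stands still between calls to the robot, and variables do not carry over. Pictures are saved under pics/ and viewed, at most 14 in all, crops included, and the job is handed in when it is done.

Besides the shell and the picture viewer there is one more tool, called after ">>>" by a JSON object that holds its "op" and its "data". play_rows: Moves the arm, as the interface text tells. Its arguments: {"type":"object","properties":{"deltas":{"type":"array"}},"required":["deltas"]}

```bash
mkdir -p pics; cat > h.py <<'E'
import numpy as np, cv2
from cell import *
def snap(n,f):
    im=get_image(n); cv2.imwrite('pics/'+f,im[:,:,::-1]); return im
def ray(n,u,v,z):
    c=camera_info(n); T=np.array(c['T']); d=T[:3,:3]@np.array([(u-c['cx'])/c['fx'],(v-c['cy'])/c['fy'],1]); o=T[:3,3]
    return o+d*(z-o[2])/d[2]
def proj(n,p):
    c=camera_info(n); T=np.array(c['T']); q=T[:3,:3].T@(np.array(p)-T[:3,3]); return c['fx']*q[0]/q[2]+c['cx'],c['fy']*q[1]/q[2]+c['cy']
E
python3 - <<'E'
from h import *
snap('top','t1.png');snap('side','s1.png')
for n in('top','side'):
    c=camera_info(n);print(n,c['fx'],np.round(c['T'],2).tolist())
print(read_state())
E
```

```text
top 391.18328997295146 [[-0.02, -1.0, 0.04, 507.61], [-1.0, 0.02, -0.01, -91.95], [0.01, -0.04, -1.0, 1186.34], [0.0, 0.0, 0.0, 1.0]]
side 443.89514956863167 [[0.95, -0.16, 0.26, 200.0], [-0.3, -0.52, 0.8, -1229.86], [0.01, -0.84, -0.54, 869.85], [0.0, 0.0, 0.0, 1.0]]
{'clock': 0.1, 'qpos': array([-1.26180563,  0.62930716,  0.0384357 ,  1.51823675, -0.02699138,
        0.99631086, -0.02000457]), 'qd': array([-0.00083989, -0.0019149 , -0.00031342, -0.00246156, -0.00033466,
        0.00065664,  0.00011213]), 'tau': array([ 3.16849255e-03, -5.64522922e+01,  1.23065528e+00, -1.93972421e+01,
        1.12934524e-02,  5.36084350e-03,  2.09101302e-05]), 'eef_pos': array([237.71690494, 604.3779658 , 230.45619544]), 'tool_rot': array([-3.13984842e+00,  2.18491338e-05,  2.76681012e+00]), 'force': array([-1.05584277, -0.56319315,  0.46450055]), 'torque': array([-0.03494454,  0.01264632,  0.02620612]), 'gripper_force': 0.0, 'width': 85.15596966979095}
```

View pics/t1.png

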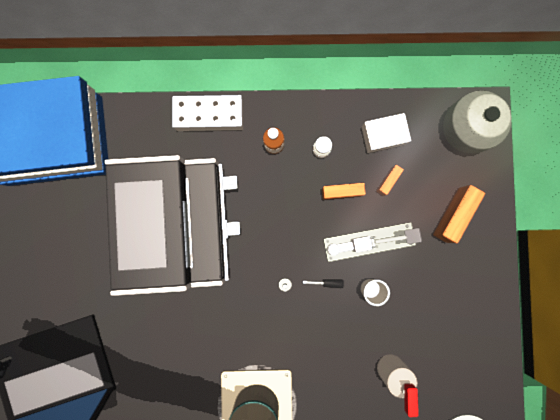

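View pics/s1.png

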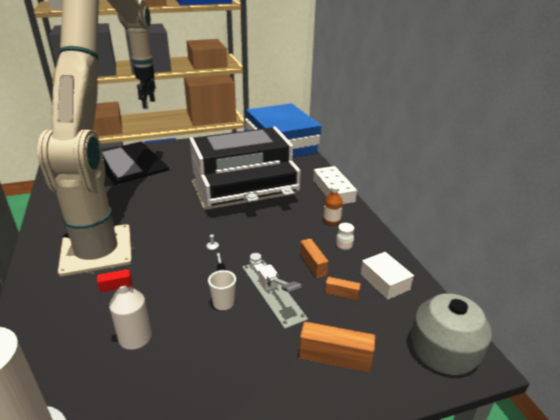

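The top view shows the instrument's front facing right (world -y). The plain tab is at (230,183) and the boss tab at (232,228). The orange blocks are at (344,191), (391,180) and (462,214), and the jack runs from its saddle at (335,245) to its pedal at (414,236). The side view agrees.

```bash
python3 - <<'E'
from h import *
im=cv2.imread('pics/t1.png')
cv2.imwrite('pics/c1.png',cv2.resize(im[150:270,200:430],None,fx=3.4,fy=3.4,interpolation=cv2.INTER_CUBIC))
hsv=cv2.cvtColor(im,cv2.COLOR_BGR2HSV)
m=cv2.inRange(hsv,(5,140,120),(22,255,255))
for c in cv2.findContours(m,0,2)[0]:
    if cv2.contourArea(c)<80: continue
    r=cv2.minAreaRect(c); b=cv2.boxPoints(r)
    P=np.array([ray('top',*p,56)[:2] for p in b])
    print('orange',np.round(r[0],1),np.round(P.mean(0),1),'edges',[(round(float(np.linalg.norm(d)),1),round(float(np.degrees(np.arctan2(d[1],d[0]))),1)) for d in (P[1]-P[0],P[2]-P[1])])
m=cv2.inRange(hsv,(0,0,110),(180,70,255))
for c in cv2.findContours(m,0,2)[0]:
    if cv2.contourArea(c)<60: continue
    r=cv2.minAreaRect(c)
    P=np.array([ray('top',*p,8)[:2] for p in cv2.boxPoints(r)])
    print('grey',np.round(r[0],1),np.round(P.mean(0),1),[(round(float(np.linalg.norm(d)),1),round(float(np.degrees(np.arctan2(d[1],d[0]))),1)) for d in (P[1]-P[0],P[2]-P[1])])
E
```

```text
orange [463.2 213.8] [ 551.4 -611.9] edges [(171.9, -31.1), (52.4, -120.4)]
orange [273.  137.5] [784.5 -63.1] edges [(56.0, -0.9), (58.4, -91.0)]
grey [467. 417.] [ -49.2 -621.2] [(89.3, -91.4), (11.6, 177.6)]
grey [257.5 392. ] [38.4 -2.8] [(227.9, -91.3), (156.6, 178.8)]
grey [395.4 374.9] [  78.3 -412.6] [(90.2, -51.7), (132.0, -140.9)]
grey [ 53.4 383.7] [ 76.5 596. ] [(273.9, -72.9), (100.9, -161.4)]
grey [149.  290.4] [342.6 315.2] [(232.7, -87.5), (17.1, -176.8)]
grey [206.5 283.7] [358.9 144.4] [(98.9, -87.1), (16.5, -176.6)]
grey [376.  291.5] [ 325.2 -362.1] [(79.5, -64.9), (87.7, -154.9)]
grey [284.5 284.5] [351.7 -88.4] [(38.9, -91.2), (38.6, 178.9)]
grey [184.9 234. ] [508.8 207.6] [(5.7, -88.1), (198.1, -177.5)]
grey [229.9 221.1] [545.5  72.1] [(54.4, -87.9), (353.4, -177.8)]
grey [147.9 224.2] [541.2 318. ] [(196.5, -88.2), (368.5, -177.6)]
grey [203.  218.7] [554.4 153. ] [(96.8, -88.0), (366.8, -177.7)]
grey [142.9 159.3] [736.5 332.1] [(235.0, -88.5), (20.8, -178.0)]
grey [322.5 146.5] [ 766.1 -211.9] [(57.9, -91.0), (64.5, 178.6)]
grey [272.5 132.5] [811.6 -60.6] [(27.4, -91.0), (33.8, 179.0)]
grey [395.2 194.3] [ 618.5 -429.9] [(517.9, -20.1), (326.6, -109.9)]
grey [206.9 112.1] [877.8 137.7] [(213.9, -90.0), (108.7, -179.9)]
grey [481.5 119. ] [ 843.  -701.7] [(179.8, -2.2), (182.4, -90.9)]
grey [ 68.1 153.4] [759.2 556.6] [(387.1, -43.1), (208.9, -134.4)]
```

View pics/c1.png

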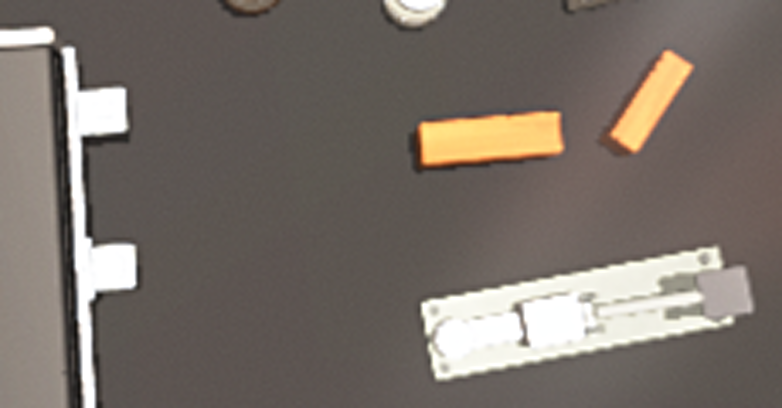

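The crop shows the plain tab at about (230,183), the boss tab at about (234,228), and the middle block and the jack well separated. Next I measure each of these precisely.

```bash
python3 - <<'E'
from h import *
im=cv2.imread('pics/t1.png')
S=4
def reg(x0,y0,x1,y1): return cv2.resize(im[y0:y1,x0:x1],None,fx=S,fy=S,interpolation=cv2.INTER_CUBIC)
def rep(name,m,x0,y0,z):
    c=max(cv2.findContours(m,0,2)[0],key=cv2.contourArea); r=cv2.minAreaRect(c)
    P=np.array([ray('top',(p[0]+.5)/S-.5+x0,(p[1]+.5)/S-.5+y0,z)[:2] for p in cv2.boxPoints(r)])
    print(name,np.round(P.mean(0),1),np.round(P).tolist(),[(round(float(np.linalg.norm(d)),1),round(float(np.degrees(np.arctan2(d[1],d[0]))),1)) for d in (P[1]-P[0],P[2]-P[1])])
g=reg(315,170,372,210); h=cv2.cvtColor(g,cv2.COLOR_BGR2HSV)
rep('block',cv2.inRange(h,(0,110,190),(30,255,255)),315,170,56)
g=reg(375,160,410,200); h=cv2.cvtColor(g,cv2.COLOR_BGR2HSV); rep('small',cv2.inRange(h,(0,110,190),(30,255,255)),375,160,40)
for n,y0,y1,x0 in(('plain',168,198,224),('boss',214,242,228)):
    g=cv2.cvtColor(reg(x0,y0,250,y1),cv2.COLOR_BGR2GRAY); rep(n,cv2.inRange(g,150,255),x0,y0,74)
g=cv2.cvtColor(reg(315,215,425,270),cv2.COLOR_BGR2GRAY)
rep('jack',cv2.inRange(g,130,255),315,215,8)
# base only, cut off pedal
rep('jackbase',cv2.inRange(g[:, :300],130,255),315,215,8)
g=cv2.cvtColor(reg(218,150,232,300),cv2.COLOR_BGR2GRAY)
# rail outer edge at rows away from tabs
for v in (160,168,200,210,250,265,280):
    row=im[v,215:250].max(1).astype(int); i=np.where(row>130)[0]; print(v,i+215,np.round(ray('top',i.max()+215.5,v,68)[:2],1) if len(i) else '')
E
```

```text
block [ 627.  -266.6] [[641.0, -205.0], [649.0, -326.0], [613.0, -328.0], [605.0, -207.0]] [(121.6, -86.2), (36.9, -176.8)]
small [ 658.  -409.3] [[628.0, -371.0], [704.0, -424.0], [688.0, -448.0], [612.0, -395.0]] [(92.6, -34.8), (29.1, -124.7)]
plain [653.3  61.1] [[672.0, 81.0], [674.0, 42.0], [634.0, 41.0], [633.0, 80.0]] [(38.8, -88.2), (39.6, -178.0)]
boss [522.3  53.1] [[542.0, 69.0], [542.0, 36.0], [502.0, 37.0], [503.0, 70.0]] [(33.3, -91.1), (39.7, 179.2)]
jack [ 476.3 -355.6] [[488.0, -205.0], [537.0, -494.0], [464.0, -505.0], [415.0, -218.0]] [(292.5, -80.4), (74.2, -171.1)]
jackbase [ 469.  -312.8] [[488.0, -205.0], [523.0, -408.0], [450.0, -420.0], [415.0, -218.0]] [(205.6, -80.4), (74.1, -170.9)]
160 [215] [719.  102.9]
168 [219 220 221 222] [695.5  83.1]
200 [215 221 222 223] [603.3  81.4]
210 [215 221 222 223 224] [574.6  78.9]
250 [215 216 217 223 224 225 226] [460.5  74.6]
265 [215 216 217 218 224 225 226 227] [418.   72.3]
280 [220 225 226 227] [375.6  72.8]
```

```bash
cat >> h.py <<'E'
from scipy.spatial.transform import Rotation as Ro
def go(p,yaw):
    s=read_state(); R=Ro.from_euler('xyz',s['tool_rot']); T=Ro.from_euler('xyz',[np.pi,0,np.radians(yaw)])
    print('d',np.round(R.inv().apply(np.array(p)-s['eef_pos']),1),'rot',np.round((R.inv()*T).as_rotvec(),3),'at',np.round(s['eef_pos'],1),'yaw',round(float(np.degrees(s['tool_rot'][2])),1),'w',round(s['width'],1),'t',s['clock'],'f',np.round(s['force'],1))
E
python3 - <<'E'
from h import *
go((628,-282,240),93.8)
print(ray('top',362.6,244.7,56),ray('top',335.3,248.5,48))
E
```

```text
d [-687.7 -682.    -8.3] rot [-2.00e-03  1.00e-03  1.13e+00] at [237.7 604.4 230.5] yaw 158.5 w 85.2 t 0.1 f [-1.1 -0.6  0.5]
[ 467.41456989 -316.234442     56.        ] [ 457.69766145 -238.0480462    48.        ]
```

>>> {"op": "play_rows", "data": {"deltas": [-688,-682,-25,0,0,1.13,1,-688,-682,-25,0,0,1.13,1,-688,-682,-25,0,0,1.13,1,-688,-682,-25,0,0,1.13,1,-688,-682,-25,0,0,1.13,1,-688,-682,-25,0,0,1.13,1,-688,-682,-25,0,0,1.13,1,-688,-682,-25,0,0,1.13,1,-688,-682,-25,0,0,1.13,1,-688,-682,-25,0,0,1.13,1]}}

```text
clock: 1.35
eef_pos: [490.3, 31.5, 247.4]
tool_rot: [3.142, -0.0, 1.637]
force: [1.7, 0.5, -0.3]
width: 85.3
gripper_force: 0.0
```

```bash
python3 -c "
from h import *
go((628,-282,100),93.8)"
```

```text
d [-322.   116.6  147.3] rot [ 0. -0.  0.] at [490.3  31.5 247.4] yaw 93.8 w 85.3 t 1.35 f [ 1.7  0.5 -0.3]
```

>>> {"op": "play_rows", "data": {"deltas": [-322,117,80,0,0,0,1,-322,117,80,0,0,0,1,-322,117,140,0,0,0,1,-322,117,140,0,0,0,1,-322,117,140,0,0,0,1,-322,117,140,0,0,0,1,-322,117,140,0,0,0,1,-322,117,140,0,0,0,1,-322,117,140,0,0,0,1]}}

```text
clock: 2.48
eef_pos: [628.4, -278.5, 108.2]
tool_rot: [3.141, -0.001, 1.639]
force: [1.3, -0.6, -0.1]
width: 85.6
gripper_force: 0.0
```

```bash
python3 -c "
from h import *
go((628,-282,17),93.8)"
```

```text
d [-3.6 -0.7 91.2] rot [ 0.001 -0.001  0.002] at [ 628.4 -278.5  108.2] yaw 93.9 w 85.6 t 2.475 f [ 1.3 -0.6 -0.1]
```

>>> {"op": "play_rows", "data": {"deltas": [-3.5,-0.7,60,0,0,0,1,-3.5,-0.7,91,0,0,0,1,-3.5,-0.7,91,0,0,0,1,-3.5,-0.7,91,0,0,0,0,-3.5,-0.7,91,0,0,0,0,-3.5,-0.7,91,0,0,0,0,-3.5,-0.7,91,0,0,0,0,-3.5,-0.7,91,0,0,0,0,-3.5,-0.7,81,0,0,0,0,-3.5,-0.7,76,0,0,0,0]}}

```text
clock: 3.72
eef_pos: [627.4, -284.1, 32.1]
tool_rot: [3.141, 0.0, 1.637]
force: [1.1, -0.3, -1.9]
width: 35.6
gripper_force: 60.0
```

```bash
python3 - <<'E'
from h import *
snap('side','s2.png')
im=cv2.imread('pics/s2.png'); cv2.imwrite('pics/c2.png',cv2.resize(im[130:330,180:400],None,fx=2.7,fy=2.7,interpolation=cv2.INTER_CUBIC))
go((655.5,-153,22),92.1)
E
```

```text
d [129.1  36.4  10.6] rot [0.001 0.001 0.029] at [ 627.6 -284.3   32.6] yaw 93.8 w 35.3 t 3.775 f [ 0.5  0.6 -1.1]
```

View pics/c2.png

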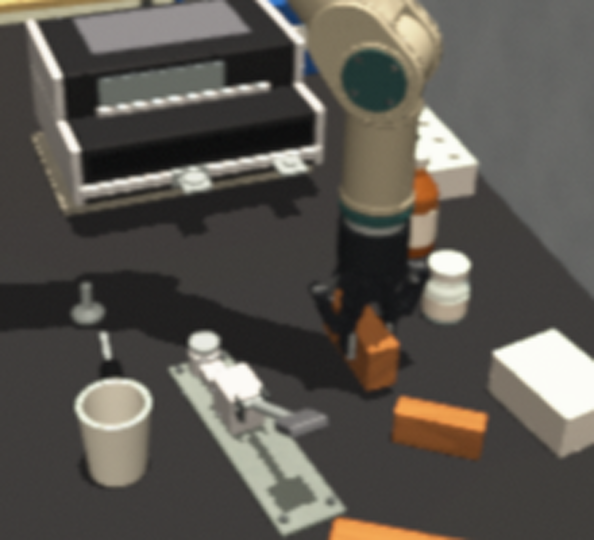

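The block is gripped at (365,345) in the crop, with a width of 35.6 mm and lying level. I carry it low and straight in.

```bash
python3 -c "
from h import *
go((652,-100,23),92.1)
go((655.6,-6,21),92.1)"
```

```text
d [182.3  36.4   9.5] rot [0.001 0.001 0.029] at [ 627.6 -284.3   32.6] yaw 93.8 w 35.3 t 3.775 f [ 0.5  0.6 -1.1]
d [275.8  46.2  11.5] rot [0.001 0.001 0.029] at [ 627.6 -284.3   32.6] yaw 93.8 w 35.3 t 3.775 f [ 0.5  0.6 -1.1]
```

>>> {"op": "play_rows", "data": {"deltas": [50,38,9,0,0,0.029,0,100,42,9,0,0,0.029,0,150,44,9,0,0,0.029,0,182,45,10,0,0,0.029,0,205,45,11,0,0,0.029,0,228,46,11,0,0,0.029,0,250,46,11,0,0,0.029,0,265,46,11,0,0,0.029,0,275,46,11,0,0,0.029,0,276,46,11,0,0,0.029,0]}}

```text
clock: 5.03
eef_pos: [655.0, -4.9, 20.4]
tool_rot: [-3.142, -0.0, 1.609]
force: [0.1, 0.6, -0.9]
width: 35.3
gripper_force: 60.5
```

```bash
python3 - <<'E'
from h import *
snap('side','s3.png')
im=cv2.imread('pics/s3.png'); cv2.imwrite('pics/c3.png',cv2.resize(im[110:260,190:360],None,fx=4,fy=4,interpolation=cv2.INTER_CUBIC))
go((655.6,-6,16.5),92.1)
E
```

```text
d [-0.2  0.5  4. ] rot [0. 0. 0.] at [655.1  -5.8  20.5] yaw 92.1 w 35.4 t 5.075 f [ 0.5 -0.2 -1.6]
```

View pics/c3.png

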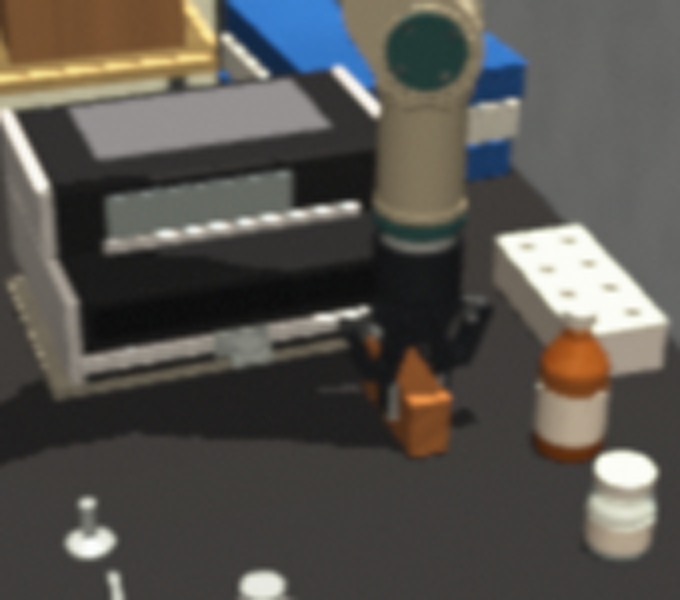

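>>> {"op": "play_rows", "data": {"deltas": [0,0.5,3,0,0,0,0,0,0.5,4,0,0,0,0,0,0.5,4,0,0,0,0.75,0,0.5,4,0,0,0,0.75,0,0.5,4,0,0,0,0.75,0,0.5,-40,0,0,0,0.75,-40,0.5,-100,0,0,0,1,-100,-40,-100,0,0,0,1,-160,-90,-100,0,0,0.03,1,-220,-140,-100,0,0,0,1]}}

```text
clock: 6.32
eef_pos: [550.0, -195.9, 120.5]
tool_rot: [3.141, 0.001, 1.608]
force: [0.5, -1.6, -0.3]
width: 84.8
gripper_force: 0.0
```

```bash
python3 - <<'E'
from h import *
im=snap('top','t2.png')[:,:,::-1].copy()
S=4;x0,y0=225,165
g=cv2.resize(im[y0:200,x0:290],None,fx=S,fy=S,interpolation=cv2.INTER_CUBIC)
h=cv2.cvtColor(g,cv2.COLOR_BGR2HSV);m=cv2.inRange(h,(0,100,150),(30,255,255))
c=max(cv2.findContours(m,0,2)[0],key=cv2.contourArea); r=cv2.minAreaRect(c)
P=np.array([ray('top',(p[0]+.5)/S-.5+x0,(p[1]+.5)/S-.5+y0,56)[:2] for p in cv2.boxPoints(r)])
print(np.round(P,1).tolist(),np.degrees(np.arctan2(*(P[1]-P[0])[::-1])))
go((468.5,-316.5,130),99.6)
cv2.imwrite('pics/c4.png',cv2.resize(im[150:270,200:430],None,fx=3.4,fy=3.4,interpolation=cv2.INTER_CUBIC))
E
```

```text
[[671.5, 47.7], [675.0, -49.8], [637.0, -51.1], [633.6, 46.2]] -87.95769056211783
d [-108.5  -76.8   -7.9] rot [-0.006  0.006 -0.141] at [ 542.3 -206.   120.9] yaw 91.5 w 85.5 t 6.375 f [-6.3 -6.4  0.2]
```

View pics/c4.png

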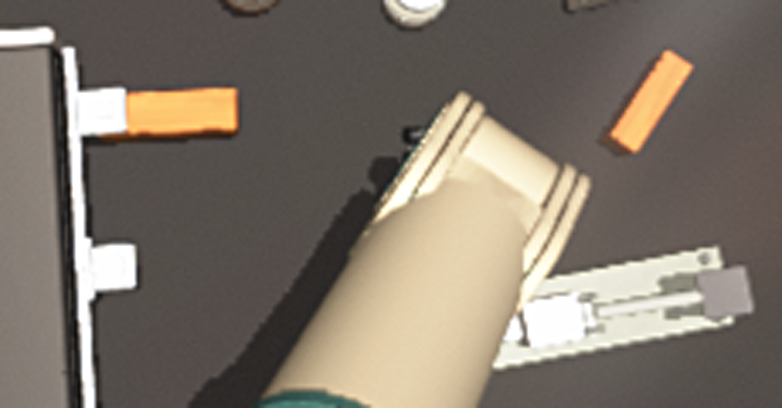

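The block lies square (-87.96°), spanning y -49.5 to +70.5. That puts its end about 9 mm past the tab's middle (61.5), and it is centred across the tab to within 1 mm. Next is the jack.

>>> {"op": "play_rows", "data": {"deltas": [-50,-40,-10,0,0,-0.07,1,-108,-77,-8,0,0,-0.141,1,-108,-77,-8,0,0,-0.141,1,-108,-77,-8,0,0,-0.141,1,-108,-77,10,0,0,-0.141,1,-108,-77,10,0,0,-0.141,1,-108,-77,10,0,0,-0.141,1]}}

```text
clock: 7.25
eef_pos: [479.1, -303.7, 110.3]
tool_rot: [3.141, -0.0, 1.751]
force: [0.2, 0.3, -0.0]
width: 85.2
gripper_force: 0.0
```

```bash
python3 - <<'E'
from h import *
go((468.5,-316.5,16),99.6)
E
```

```text
d [-10.8 -12.7  94.3] rot [ 0.    -0.     0.013] at [ 479.1 -303.7  110.3] yaw 100.3 w 85.2 t 7.25 f [ 0.2  0.3 -0. ]
```

>>> {"op": "play_rows", "data": {"deltas": [-10.8,-12.7,20,0,0,0.013,1,-10.8,-12.7,60,0,0,0.013,1,-10.8,-12.7,94,0,0,0.013,1,-10.8,-12.7,94,0,0,0.013,1,-10.8,-12.7,94,0,0,0.013,0,-10.8,-12.7,94,0,0,0.013,0,-10.8,-12.7,94,0,0,0.013,0,-10.8,-12.7,94,0,0,0.013,0,-10.8,-12.7,94,0,0,0.013,0,-10.8,-12.7,84,0,0,0.013,0]}}

```text
clock: 8.5
eef_pos: [466.9, -316.9, 26.3]
tool_rot: [-3.14, -0.002, 1.736]
force: [0.3, 0.8, -7.5]
width: 39.0
gripper_force: 62.0
```

```bash
python3 - <<'E'
from h import *
go((525.2,-78,22),92.1)
E
```

```text
d [226.   96.8   4.5] rot [-0.001 -0.002  0.129] at [ 466.9 -316.9   26.3] yaw 99.5 w 39.0 t 8.5 f [ 0.3  0.8 -7.5]
```

>>> {"op": "play_rows", "data": {"deltas": [30,45,4,0,0,0.07,0,70,65,4,0,0,0.129,0,110,75,4,0,0,0.129,0,130,80,4,0,0,0.129,0,130,80,4,0,0,0.129,0,130,80,4,0,0,0.129,0]}}

```text
clock: 9.25
eef_pos: [524.7, -178.4, 22.4]
tool_rot: [3.141, 0.002, 1.605]
force: [-0.2, -0.7, -7.3]
width: 39.5
gripper_force: 63.0
```

```bash
python3 - <<'E'
from h import *
go((525.4,-28,19),92.1)
im=snap('top','t3.png')[:,:,::-1]; s=snap('side','s4.png')[:,:,::-1]
a=cv2.resize(im[170:260,215:365],None,fx=4,fy=4,interpolation=cv2.INTER_CUBIC)[:290]
b=cv2.resize(s[150:260,190:340],None,fx=4,fy=4,interpolation=cv2.INTER_CUBIC)[:310]
cv2.imwrite('pics/c5.png',np.vstack([a,b])[:600])
E
```

```text
d [150.3   5.8   3.1] rot [ 0.     0.002 -0.002] at [ 524.7 -178.4   22.4] yaw 92.0 w 39.5 t 9.25 f [-0.2 -0.7 -7.3]
```

View pics/c5.png

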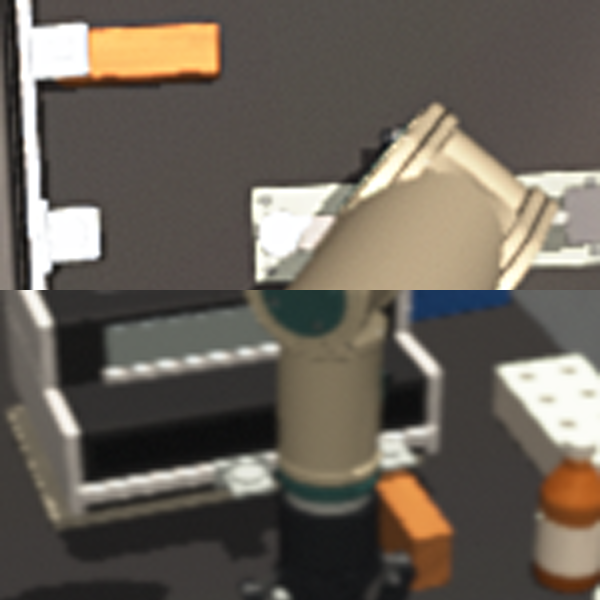

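The jack hangs level. Its base front edge is at crop u≈253, rows 188–283, and the saddle is near (281,236). I measure its offset from the TCP.

```bash
python3 - <<'E'
from h import *
im=cv2.imread('pics/t3.png'); g=cv2.cvtColor(im,cv2.COLOR_BGR2GRAY).astype(float)
tcp=np.array([524.7,-178.4]); th=np.radians(92); R=np.array([[np.cos(th),-np.sin(th)],[np.sin(th),np.cos(th)]])
loc=lambda p:np.round((p[:2]-tcp)@R,1)
def cross(line,o,lev=None):
    lev=lev or (line.min()+line.max())/2; i=np.where(np.diff((line>lev).astype(int))!=0)[0]
    return [round(float(o+k+(lev-line[k])/(line[k+1]-line[k])),2) for k in i]
# base underside at ~6 -> top at z 14
for v in (222,232,236):
    c=cross(g[v,268:290],268); print('front v',v,c,loc(ray('top',c[0],v,13)))
for u in (280,281,282):
    c=cross(g[210:248,u],210); print('side u',u,c,loc(ray('top',u,c[0],13)),loc(ray('top',u,c[-1],13)))
a=cv2.resize(im[215:245,274:300],None,fx=8,fy=8,interpolation=cv2.INTER_CUBIC)
m=cv2.inRange(a,(235,)*3,(255,)*3); c=max(cv2.findContours(m,0,2)[0],key=cv2.contourArea)
x,y,w,h=cv2.boundingRect(c); cx,cy=(x,y+h/2); 
l=(x+.5)/8-.5+274; v=(y+h/2)/8-.5+215; print('saddle left',l,v,'h',h/8,'w',w/8, loc(ray('top',l,v,53)))
E
```

```text
front v 222 [277.46] [107.  -17.9]
front v 232 [278.47, 288.87] [105.6  12.2]
front v 236 [278.46, 284.08] [106.2  24.1]
side u 280 [216.32, 239.76] [ 98.5 -34.5] [102.2  35.6]
side u 281 [216.31, 239.3] [ 95.5 -34.4] [99.2 34.4]
side u 282 [216.32, 236.88] [ 92.5 -34.2] [95.8 27.3]
saddle left 278.0625 227.5625 h 23.125 w 20.125 [105.4  -0.6]
```

>>> {"op": "play_rows", "data": {"deltas": [50,5,2.5,0,0,0,0,90,5.8,2.5,0,0,0,0,120,5.8,2.5,0,0,0,0,140,5.8,2.5,0,0,0,0,149,5.8,2.5,0,0,0,0,149.3,5.8,2.5,0,0,0,0,149.3,5.8,2.5,0,0,0,0]}}

```text
clock: 10.22
eef_pos: [525.7, -28.9, 19.8]
tool_rot: [3.141, 0.001, 1.605]
force: [0.2, -0.6, -7.4]
width: 39.3
gripper_force: 63.1
```

```bash
python3 - <<'E'
from h import *
go((525.4,-29,16),92.1)
s=snap('side','s5.png')[:,:,::-1]
cv2.imwrite('pics/c6.png',cv2.resize(s[160:270,210:330],None,fx=5,fy=5,interpolation=cv2.INTER_CUBIC))
E
```

```text
d [-0.1 -0.3  3.8] rot [ 0.001  0.001 -0.003] at [525.7 -28.9  19.8] yaw 91.9 w 39.3 t 10.225 f [ 0.2 -0.6 -7.4]
```

View pics/c6.png

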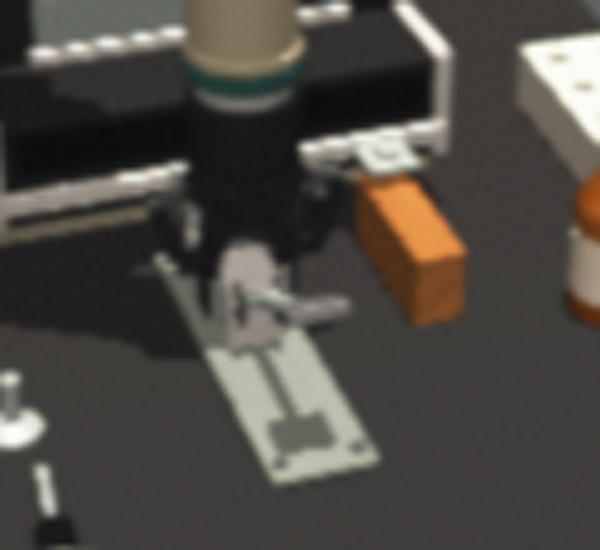

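>>> {"op": "play_rows", "data": {"deltas": [-0.1,-0.3,3,0,0,0,0,-0.1,-0.3,4.2,0,0,0,0,-0.1,-0.3,4.2,0,0,0,0,-0.1,-0.3,4.2,0,0,0,1,-0.1,-0.3,4.2,0,0,0,1,-0.1,-0.3,4.2,0,0,0,1,-0.1,-0.3,-50,0,0,0,1,-0.1,-0.3,-110,0,0,0,1,-50,-0.3,-130,0,0,0,0,-110,-0.3,-130,0,0,0,0]}}

```text
clock: 11.52
eef_pos: [531.2, -136.7, 151.7]
tool_rot: [3.137, 0.0, 1.611]
force: [0.6, -0.2, 0.1]
width: 51.1
gripper_force: 0.0
```

>>> {"op": "play_rows", "data": {"deltas": [-40,0,0,0,0,0,0,-100,0,0,0,0,0,0,-150,0,0,0,0,0,0,-150,0,0,0,0,0,0,-150,0,0,0,0,0,0]}}

```text
clock: 12.15
eef_pos: [534.3, -286.2, 149.2]
tool_rot: [-3.141, -0.001, 1.607]
force: [0.4, 0.2, -0.6]
width: -0.1
gripper_force: 0.0
```

```bash
python3 - <<'E'
from h import *
im=snap('top','t6.png')[:,:,::-1].copy(); s=snap('side','s6.png')[:,:,::-1]
a=cv2.resize(im[165:260,215:335],None,fx=5,fy=5,interpolation=cv2.INTER_CUBIC)[:,:]
cv2.imwrite('pics/c7.png',a)
go((530,-168,125),92.1)
print('pedal exp px',proj('top',(526+.036*131,-28-131,110)))
g=cv2.cvtColor(im,cv2.COLOR_BGR2GRAY).astype(float)
for v in (216,219,238,240): print(v,g[v,222:250].astype(int).tolist())
for u in (244,246,250,256,262): print(u,g[208:250,u].astype(int).tolist())
E
```

```text
d [117.   -0.3  24.5] rot [-0.    -0.002  0.001] at [ 534.8 -285.   149.3] yaw 92.2 w 0.0 t 12.25 f [-0.8 -0.1 -0. ]
pedal exp px (np.float64(308.88613623604857), np.float64(223.4143209556966))
216 [255, 255, 235, 62, 31, 65, 75, 72, 70, 69, 70, 71, 71, 72, 76, 77, 79, 78, 89, 95, 99, 100, 97, 87, 85, 89, 97, 99]
219 [255, 255, 237, 108, 48, 78, 237, 254, 232, 213, 230, 247, 249, 248, 248, 248, 247, 245, 245, 244, 244, 244, 244, 244, 243, 243, 242, 242]
238 [82, 255, 255, 245, 158, 72, 56, 204, 235, 203, 172, 170, 235, 247, 246, 247, 246, 246, 246, 247, 247, 247, 247, 246, 246, 247, 247, 248]
240 [82, 255, 255, 254, 123, 35, 64, 142, 219, 227, 179, 197, 205, 196, 179, 176, 177, 174, 170, 171, 167, 161, 158, 156, 157, 161, 143, 126]
244 [80, 81, 79, 80, 81, 79, 80, 70, 97, 250, 249, 244, 243, 243, 243, 242, 243, 255, 255, 254, 254, 254, 255, 255, 231, 234, 242, 243, 243, 243, 247, 254, 158, 70, 75, 80, 80, 79, 80, 79, 80, 80]
246 [79, 78, 81, 80, 80, 81, 78, 69, 85, 250, 249, 243, 242, 242, 242, 242, 250, 255, 254, 254, 254, 254, 255, 255, 231, 234, 242, 242, 243, 243, 246, 252, 157, 75, 77, 80, 80, 76, 79, 80, 79, 79]
250 [81, 80, 79, 81, 79, 82, 78, 70, 100, 252, 249, 243, 242, 241, 242, 243, 255, 255, 254, 254, 254, 254, 255, 255, 235, 236, 242, 241, 241, 244, 248, 203, 104, 74, 76, 77, 78, 80, 78, 78, 77, 79]
256 [80, 82, 81, 80, 79, 80, 74, 78, 165, 245, 246, 242, 225, 255, 255, 255, 255, 254, 254, 254, 254, 254, 254, 254, 255, 255, 224, 231, 241, 244, 254, 173, 83, 75, 77, 79, 80, 79, 78, 79, 79, 78]
262 [77, 79, 80, 79, 78, 78, 71, 96, 246, 248, 243, 241, 233, 255, 255, 254, 254, 254, 254, 254, 254, 254, 254, 254, 255, 255, 210, 226, 241, 245, 254, 152, 70, 75, 78, 80, 79, 78, 81, 77, 81, 79]
```

View pics/c7.png

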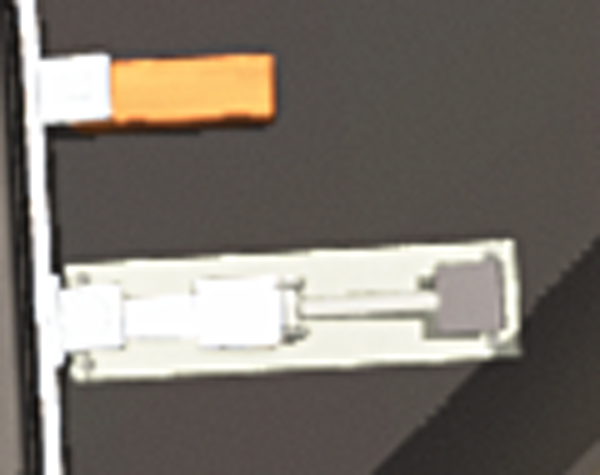

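The top view shows the jack square to the front, with its front edge at u≈228, its sides at v≈216/240 and its pedal at (308.6,224.8). I check the saddle against the pad.

```bash
python3 - <<'E'
from h import *
a=ray('top',227.6,219,8)[:2];b=ray('top',228.6,238,8)[:2]; print(a,b)
for u,v1,v2 in((244,216.3,240.4),(250,216.2,239.6),(256,215.9,239.5)):
    p,q=ray('top',u,v1,8)[:2],ray('top',u,v2,8)[:2]; print(u,p,q,(p+q)/2)
print('pedal',ray('top',308.6,224.8,109))
im=cv2.imread('pics/t6.png'); g=cv2.cvtColor(im,cv2.COLOR_BGR2GRAY)
# tab (255) vs base: side edges of tab column scan
for u in (232,234,236): print(u,g[212:246,u].tolist())
for v in (225,228,231): print(v,g[v,222:246].tolist())
E
```

```text
[550.90319538  79.04727447] [493.7709882   76.76372898]
244 [558.09277019  29.64835002] [485.66804435  30.68989248] [521.88040727  30.16912125]
250 [558.04968676  11.59734824] [487.71093185  12.65721928] [522.8803093   12.12728376]
256 [558.60950532  -6.46940074] [487.65580833  -5.35149714] [523.13265682  -5.91044894]
pedal [ 526.9356137  -158.19028647  109.        ]
232 [80, 79, 79, 78, 70, 102, 253, 230, 184, 173, 253, 254, 255, 254, 254, 254, 254, 254, 254, 254, 255, 253, 238, 178, 185, 176, 172, 199, 179, 105, 75, 75, 79, 78]
234 [80, 81, 79, 78, 71, 119, 250, 249, 244, 244, 255, 254, 252, 254, 254, 254, 254, 254, 254, 254, 254, 255, 236, 240, 245, 233, 235, 252, 205, 109, 75, 78, 78, 79]
236 [80, 78, 80, 76, 76, 146, 248, 248, 243, 242, 255, 255, 255, 253, 250, 251, 252, 248, 252, 253, 255, 255, 224, 235, 245, 244, 246, 253, 179, 87, 74, 81, 80, 77]
225 [255, 255, 255, 255, 234, 251, 255, 254, 254, 255, 254, 254, 254, 251, 253, 255, 255, 237, 249, 255, 255, 255, 255, 255]
228 [236, 255, 248, 253, 248, 253, 255, 254, 254, 254, 254, 254, 254, 254, 252, 254, 255, 231, 251, 255, 254, 254, 254, 254]
231 [129, 255, 255, 254, 254, 249, 252, 254, 254, 254, 254, 254, 254, 252, 253, 255, 255, 232, 252, 255, 255, 255, 255, 255]
```

The saddle is at about (521.5,58) and the pad at (522.3,57), so they agree to about 1 mm. I go to the pedal with the fingers shut.

>>> {"op": "play_rows", "data": {"deltas": [60,-1,0,0,0,0,0,115,-2,0,0,0,0,0,125,-2.2,10,0,0,0,0,125,-2.2,30,0,0,0,0,125,-2.2,30,0,0,0,0,125,-2.2,30,0,0,0,0]}}

```text
clock: 13.0
eef_pos: [528.0, -162.5, 120.1]
tool_rot: [3.141, 0.001, 1.606]
force: [0.8, 0.3, 0.9]
width: -0.2
gripper_force: 0.0
```

```bash
python3 - <<'E'
from h import *
for t in(.5,.4,.3,.2,.1,.05,.03):
    r=115;k=np.array([-np.cos(t)*r,np.sin(t)*r])+6*np.array([np.sin(t),np.cos(t)]); y,z=-58+k[0],50+k[1]; print(t,end=' ');go((528,y,z),92.1)
E
```

```text
0.5 d [6.5 0.2 9.7] rot [ 0.     0.001 -0.001] at [ 528.  -162.5  120.1] yaw 92.0 w -0.2 t 13.0 f [0.8 0.3 0.9]
0.4 d [ 0.9 -0.  19.8] rot [ 0.     0.001 -0.001] at [ 528.  -162.5  120.1] yaw 92.0 w -0.2 t 13.0 f [0.8 0.3 0.9]
0.3 d [-3.6 -0.2 30.4] rot [ 0.     0.001 -0.001] at [ 528.  -162.5  120.1] yaw 92.0 w -0.2 t 13.0 f [0.8 0.3 0.9]
0.2 d [-7.  -0.3 41.4] rot [ 0.     0.001 -0.001] at [ 528.  -162.5  120.1] yaw 92.0 w -0.2 t 13.0 f [0.8 0.3 0.9]
0.1 d [-9.3 -0.4 52.6] rot [ 0.     0.001 -0.001] at [ 528.  -162.5  120.1] yaw 92.0 w -0.2 t 13.0 f [0.8 0.3 0.9]
0.05 d [-10.   -0.4  58.4] rot [ 0.     0.001 -0.001] at [ 528.  -162.5  120.1] yaw 92.0 w -0.2 t 13.0 f [0.8 0.3 0.9]
0.03 d [-10.2  -0.4  60.6] rot [ 0.     0.001 -0.001] at [ 528.  -162.5  120.1] yaw 92.0 w -0.2 t 13.0 f [0.8 0.3 0.9]
```

>>> {"op": "play_rows", "data": {"deltas": [4,0,9,0,0,0,0,2,0,14,0,0,0,0,-0.5,0,20,0,0,0,0,-3,0,26,0,0,0,0,-5,0,32,0,0,0,0,-7,0,38,0,0,0,0,-8.5,0,44,0,0,0,0,-10,0,50,0,0,0,0,-11,0,54,0,0,0,0,-11,0,54,0,0,0,0]}}

```text
clock: 14.25
eef_pos: [528.7, -172.3, 65.9]
tool_rot: [3.141, -0.001, 1.607]
force: [0.8, 3.1, 9.2]
width: -0.3
gripper_force: 4.4
```

```bash
python3 - <<'E'
from h import *
go((528,-173,62),92.1)
E
```

```text
d [-0.7 -0.7  3.9] rot [ 0.001 -0.001 -0.   ] at [ 528.7 -172.3   65.9] yaw 92.1 w -0.3 t 14.25 f [0.8 3.1 9.2]
```

>>> {"op": "play_rows", "data": {"deltas": [0,0,2,0,0,0,0,0,0,4,0,0,0,0,0,0,5.5,0,0,0,0,0,0,5.5,0,0,0,0]}}

```text
clock: 14.75
eef_pos: [528.8, -172.8, 61.4]
tool_rot: [3.14, -0.001, 1.607]
force: [-0.5, 3.6, 15.3]
width: -0.3
gripper_force: 7.5
```

>>> {"op": "play_rows", "data": {"deltas": [0,0,1.5,0,0,0,0,0,0,2.5,0,0,0,0,0,0,2.5,0,0,0,0]}}

```text
clock: 15.12
eef_pos: [528.8, -172.8, 60.2]
tool_rot: [3.139, -0.001, 1.607]
force: [-3.3, 4.5, 26.8]
width: -0.3
gripper_force: 13.5
```

```bash
python3 - <<'E'
from h import *
a=snap('top','t8.png')[:,:,::-1];s=snap('side','s8.png')[:,:,::-1]
cv2.imwrite('pics/c8.png',np.vstack([cv2.resize(a[165:240,215:335],None,fx=5,fy=5,interpolation=cv2.INTER_CUBIC)[:280],cv2.resize(s[160:224,210:330],None,fx=5,fy=5,interpolation=cv2.INTER_CUBIC)]))
g=cv2.cvtColor(a,cv2.COLOR_BGR2GRAY)
for v in (219,238): print(v,g[v,222:240].tolist())
E
```

```text
219 [255, 236, 110, 54, 55, 82, 202, 249, 233, 215, 231, 247, 250, 249, 249, 248, 247, 246]
238 [255, 255, 240, 142, 71, 28, 63, 230, 241, 203, 175, 177, 239, 247, 248, 247, 246, 247]
```

View pics/c8.png

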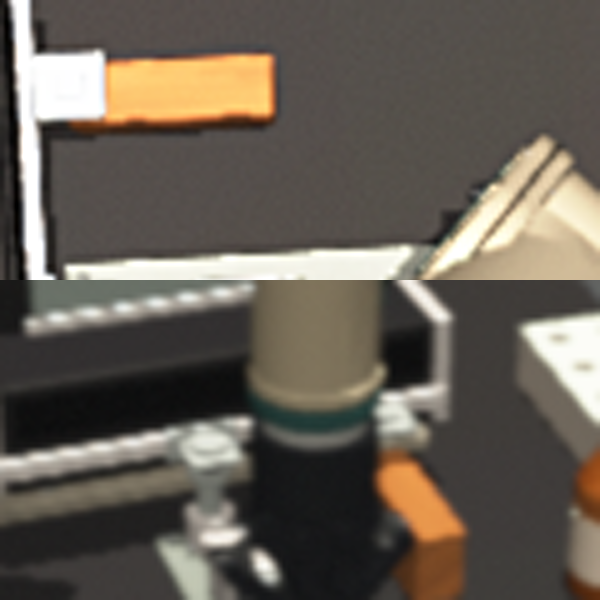

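The pedal is at its stop: the force has risen to 27 N, the front is visibly raised, and the jack and block have not moved. Next I let it up fully.

>>> {"op": "play_rows", "data": {"deltas": [0.5,0,-7,0,0,0,0,2,0,-14,0,0,0,0,4,0,-21,0,0,0,0,6,0,-28,0,0,0,0,8.5,0,-35,0,0,0,0,11,0,-42,0,0,0,0,13.5,0,-49,0,0,0,0,15,0,-58,0,0,0,0,15,0,-65,0,0,0,0,15,0,-65,0,0,0,0]}}

```text
clock: 16.48
eef_pos: [527.9, -158.4, 123.3]
tool_rot: [3.141, 0.001, 1.607]
force: [1.1, -0.8, -0.5]
width: 0.2
gripper_force: 0.0
```

>>> {"op": "play_rows", "data": {"deltas": [0,0,0,0,0,0,0,0,0,0,0,0,0,0,0,0,0,0,0,0,0,0,0,0,0,0,0,0]}}

```text
clock: 16.98
eef_pos: [527.6, -158.1, 122.6]
tool_rot: [-3.141, -0.0, 1.607]
force: [-0.4, -0.4, 0.5]
width: -0.3
gripper_force: 0.0
```

```bash
python3 - <<'E'
from h import *
a=snap('top','t9.png')[:,:,::-1];s=snap('side','s9.png')[:,:,::-1]
cv2.imwrite('pics/c9.png',np.vstack([cv2.resize(a[165:240,215:335],None,fx=5,fy=5,interpolation=cv2.INTER_CUBIC)[:300],cv2.resize(s[170:230,210:330],None,fx=5,fy=5,interpolation=cv2.INTER_CUBIC)]))
g=cv2.cvtColor(a,cv2.COLOR_BGR2GRAY)
for v in (219,238): print(v,g[v,222:240].tolist())
for u in (250,): print(g[212:246,u].tolist())
go((528,-160,118),92.1)
E
```

```text
219 [255, 255, 237, 108, 55, 57, 121, 237, 227, 210, 213, 240, 249, 248, 248, 248, 247, 246]
238 [83, 255, 255, 246, 160, 78, 39, 133, 239, 216, 176, 176, 205, 240, 247, 246, 247, 246]
[80, 79, 80, 68, 99, 253, 249, 243, 242, 241, 241, 243, 255, 255, 254, 254, 254, 254, 255, 255, 234, 236, 243, 241, 242, 244, 249, 203, 106, 72, 76, 80, 80, 78]
d [-2.   0.3  4.6] rot [-0.    -0.    -0.001] at [ 527.6 -158.1  122.6] yaw 92.1 w 0.1 t 17.075 f [ 0.3  0.  -0.1]
```

View pics/c9.png

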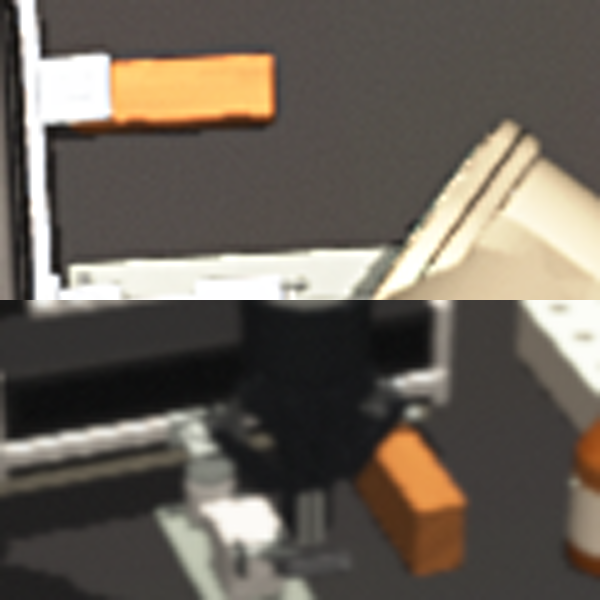

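The instrument is back down and the pedal is fully up, with the block still in place. The jack has crept about 2 mm outward, which leaves the saddle at about y 56 against the pad at 57, still centred. Final press.

>>> {"op": "play_rows", "data": {"deltas": [-1,0,12,0,0,0,0,-2,0,19,0,0,0,0,-4,0,26,0,0,0,0,-6.5,0,33,0,0,0,0,-9,0,40,0,0,0,0,-11,0,46,0,0,0,0,-13,0,52,0,0,0,0,-14.5,0,58,0,0,0,0,-15,0,62,0,0,0,0,-15,0,64,0,0,0,0]}}

```text
clock: 18.32
eef_pos: [528.3, -171.3, 60.1]
tool_rot: [3.141, -0.004, 1.607]
force: [-4.7, 5.8, 28.9]
width: 0.2
gripper_force: 14.5
```

>>> {"op": "play_rows", "data": {"deltas": [0,0,0.5,0,0,0,0,0,0,0.5,0,0,0,0,0,0,0.5,0,0,0,0,0,0,0.5,0,0,0,0]}}

```text
clock: 18.82
eef_pos: [528.3, -171.3, 60.3]
tool_rot: [3.141, -0.004, 1.607]
force: [-4.1, 5.0, 25.8]
width: 0.2
gripper_force: 13.0
```

```bash
python3 - <<'E'
from h import *
a=snap('top','t10.png')[:,:,::-1];s=snap('side','s10.png')[:,:,::-1]
g=cv2.cvtColor(a,cv2.COLOR_BGR2GRAY)
for v in (219,238): print(v,g[v,222:240].tolist())
go((528,-173,62),92.1)
cv2.imwrite('pics/c10.png',cv2.resize(s[160:270,190:350],None,fx=4.5,fy=4.5,interpolation=cv2.INTER_CUBIC))
E
```

```text
219 [255, 238, 109, 55, 59, 73, 122, 238, 229, 211, 213, 242, 249, 249, 249, 248, 247, 246]
238 [255, 255, 247, 170, 94, 36, 39, 147, 240, 216, 179, 181, 206, 242, 248, 246, 247, 246]
d [-1.7 -0.4 -1.7] rot [ 0.001 -0.004 -0.   ] at [ 528.4 -171.3   60.3] yaw 92.1 w -0.2 t 18.925 f [-4.9  5.5 26.6]
```

View pics/c10.png

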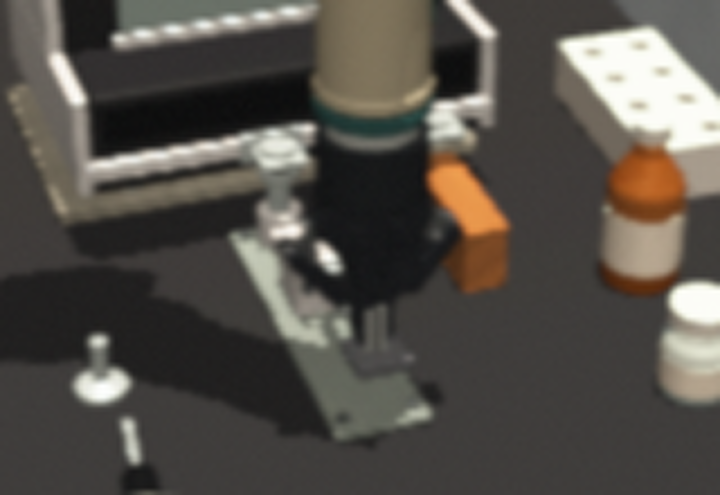

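The pedal is fully down at (375,357) and held steadily with about 26 N. The front is raised on the saddle, the block is clear under the plain tab, and the jack did not move during this press. I hand the job in.

```bash
python3 -c "
from cell import finish_job
print(finish_job())"
```

```text
the job is handed in; nothing more can be done
None
```

I handed the job in at about 19 s with the block square under the plain tab, 9 mm past its middle. The jack is centred under the pad to within about 2 mm after creeping that far in the first pump, and the second press is held fully down with the front raised.

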